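Set the gas selector to the open nozzle and open the tap

ROBOT

A 6-joint arm with a two-finger parallel gripper is mounted at the origin on a cart in front of the work surface, level with it; the furniture and walls round the work are solid. World frame = base frame: x ahead of the robot, y to its left, z up, the work surface at z = 0. Lengths are in m, angles in rad, forces in N, time in s.
With the tool pointing down it reaches from about 0.35 to 0.975 m from the base axis. Payload 4.9 kg.
Tool frame: the origin (TCP) lies at the very end of the fingers, on their centre line; the grasp point (between the pads) lies 19 mm behind it; z points along the fingers, y is the line along which they close (so a half turn about z gives the same grasp; the last joint's range is limited). The gripper opens to 85 mm and grips with 20 to 120 N. Pads are 22 mm wide; open, the fingers measure 114 mm over their backs; the gripper's body (76 mm by 85 mm) begins 54 mm behind the grasp point. The pads swing forward as they close: fully open they stand 13 mm farther back than shut.
Start: joints at [1.011, 0.053, 1.613, -0, 1.476, -0.119], TCP at [0.267, 0.565, 0.231] pointing down, gripper open.
Joint ranges: [-3.01, 3.01], [-1.01, 2.22], [0.06, 2.58], [-1.02, 4.17], [0.09, 2.62], [-3.14, 3.14]. Speed limits (rad/s): [2.57, 2.57, 3.14, 3.14, 3.14, 3.14].

INTERFACE

Orientations are given as a rotation vector (axis times angle).
In Python, from station import ctrl, imaging gives the robot as it stands.
- The arm moves only by the tool play_rows, never from a script. Its argument "series" is a list of rows, each a list of 3 entries, a list of its own where there are three numbers: the opening, from 0 (shut) to 1 (fully open), then the shift along the tool's x, y, z each as a share of 0.05 m, from -1 to 1, then the turn, a rotation vector about the tool's x, y, z each as a share of 8 degrees, from -1 to 1. In form: [[grip, [dx, dy, dz], [ax, ay, az]], ...]. A call has 1 to 8 rows; each row shifts and turns the commanded pose from where the row before left it, along the tool's axes as they then stand; what a row does not reach is not made up. A row lasts 1/8 s, in which the tool goes at most 62.5 mm and 10.7 degrees, less where a joint would pass 70% of its speed; a pose out of reach is approached as far as the arm can. A call with a number of a shift or a turn outside -1 to 1 is refused whole. A call with a gripper value outside its range is refused whole. The fingers move at their own pace and stop on an object; "force" is the grip in N (left out, the last holds). Time passes only in rows, so rows that do not move let the fingers close. It gives the time, the measured TCP pose, the force, the opening and the grip force at its end, in the units of the state.
- ctrl.get_obs(): the state, without advancing time (a new reading comes with each control period).
- imaging.get_image(name): name is "scene" or "top"; returns a dict with "color" (420x560x3 uint8, blue, green, red), "fx", "fy", "cx", "cy" (pixels), "extrinsics" (4x4, takes a point from world to camera coordinates). Camera axes: x right, y down, z forward; pixel columns grow to the right and rows downward; lengths in m; the calibration is good to about 2 mm. A picture is of the moment at which its call begins. There is no depth.
- ctrl.finish_job(): hands the job in; it is judged then, once.
The state is a dict: "t": time; "q": joint angles; "dq": joint speeds; "effort": joint torques, N m; "tool_pos": TCP position; "tool_rot": TCP orientation; "contact_force": force on the tool from outside, world axes, zero at the start; "wrist_torque": the same for the moment, N m; "opening": finger opening in m; "grip_force": force on a finger pad.
Only numpy, scipy, OpenCV 4.12 (cv2) and the standard library are available. Lean on these libraries where they do the work, as an engineer would, in place of code of your own. Each camera call takes 0.05 s, during which the arm holds its last target. There are 200 camera calls.

TASK

With one fingertip, and without gripping anything, gently push the selector's white arm with the yellow tip round until it points straight at the brass nozzle (the other two outlets are plugged with black stoppers). Only then push the red tap lever a quarter turn clockwise, fully open against its stop, so that it lies along its pipe. Leave the nozzle, the stoppers and the other loose things standing where they are.

Things in the scene. Friction and masses are not known exactly. Their poses are not given: they have to be found in the camera images.
- selector: Gas selector fixed to the bench; origin on the bench under the arm's pivot, z up. Foot plate 100x110 mm, hub 68 mm wide, 78 mm high. Three brass pipes (tops 30 mm up) run to round outlets 41 mm wide, 35 mm high, 120 mm from the pivot at 0 (its +x), +1.2 and -1.2 rad, counterclockwise positive. One, at random, carries the nozzle, the others a black stopper.
- selector_arm (a joint): Angle of the selector arm in the selector's frame, rad, -1.75 to 1.75: 0 = pointing along the selector's +x at the middle outlet, growing counterclockwise from above. Stays where it is left; friction about 0.15 N m (2 N at 70 mm from the pivot).
- pointer_pivot (a point): On the arm's pivot axis, 93 mm above the bench, turning with the arm; its x axis points along the arm to the tip. The arm is an upright blade 10 mm thick, 80 to 106 mm above the bench, white with a yellow end, reaching 98 mm from the pivot; its dark cap is 36 mm wide, up to 117 mm. A fixed clamp block 125 mm high stands between selector and robot.
- pointer_end (a point): Middle of the arm's yellow end, 98 mm from the pivot, 93 mm above the bench.
- nozzle_mid (a point): Brass burner nozzle, 18 x 15 x 40 mm, standing loose on its outlet; this point is at its centre, half-way up (20 mm above the outlet's top). The arm must point at it.
- plug_a: Black rubber stopper, 29 mm wide, 28 mm high, standing loose on another outlet; origin at the centre of its underside.
- plug_b: Black rubber stopper, same as the first, on the remaining outlet; origin at the centre of its underside.
- tap: Shut-off tap, fixed to the bench left of the selector. Origin on the bench surface under the lever's pivot; the brass pipe runs along its x axis, 134 mm long, its top 49 mm above the bench; foot plate 150 x 50 mm, brass valve block 44 x 32 mm up to 57 mm.
- tap_lever (a joint): Turn of the red tap lever, rad: 0 = closed, lever across the pipe along the tap's +y; grows clockwise from above to 1.571 = fully open at its stop, lever along the tap's +x (away from the robot). Stays where it is left; friction about 0.15 N m.
- lever_pivot (a point): On the tap lever's pivot axis, 93 mm above the bench, turning with the lever; its y axis points along the lever to the free end. The lever is a red upright blade 10 mm thick, from 80 to 106 mm above the bench, reaching 93 mm from the pivot; hub 28 mm wide, up to 112 mm above the bench.
- lever_end (a point): Middle of the tap lever's free end, 93 mm from its pivot, 93 mm above the bench.
- cup: Empty steel cup, loose, 60 mm wide, 101 mm high; a bystander. Origin at the centre of its underside.
- bottle: Small brown dropper bottle, loose, 34 mm wide, 102 mm high; a bystander. Origin at the centre of its underside.
- crucible: Glazed white crucible, loose, 50 mm wide, 42 mm high; a bystander. Origin at the centre of its underside.

How it is judged:
By the outcome, as a careful person would: the job done as asked, in the order asked, and still so for the second after the job is handed in, with the robot touching nothing.
It also fails if it takes over 58 s, if anything falls off the work surface, if the arm or the gripper's body presses on something with over 40 N, if the wrist force passes 120 N, or if a joint passes its speed limit or range.

## Working session

There is one attempt and no reset: what is moved stays moved. The work goes in short steps, Python scripts to look and compute and a tool call to move; the robot and the scene stay as the last step left them, time stands still between calls to the robot, and variables do not carry over. Pictures are saved under pics/ and viewed, at most 13 in all, crops included, and the job is handed in when it is done.

Besides the shell and the picture viewer there is one more tool, called as name(argument=value, ...) on one line, values as JSON. play_rows: Moves the arm, as the interface text tells. Shift numbers are shares of 0.05 m and turn numbers shares of 8 degrees, none past 1 either way. Its arguments: {"type":"object","properties":{"series":{"type":"array"},"force":{"type":"number"}},"required":["series"]}

```bash
mkdir -p pics
cat > h.py <<'E'
import numpy as np, cv2
from station import ctrl, imaging
def shot(n,f):
    d=imaging.get_image(n); cv2.imwrite(f,d["color"]); np.savez(f"{n}.npz",**{k:np.array(d[k]) for k in d}); return d
def ray(n,u,v,z):
    d=np.load(f"{n}.npz"); E=d["extrinsics"]; R,t=E[:3,:3],E[:3,3]
    c=-R.T@t; r=R.T@np.array([(u-d["cx"])/d["fx"],(v-d["cy"])/d["fy"],1]); return c+r*(z-c[2])/r[2]
def proj(n,p):
    d=np.load(f"{n}.npz"); E=d["extrinsics"]; q=E[:3,:3]@np.array(p)+E[:3,3]; return q[0]/q[2]*d["fx"]+d["cx"],q[1]/q[2]*d["fy"]+d["cy"]
E
python3 - <<'E'
from h import *
for n in("top","scene"):
    d=shot(n,f"pics/{n}0.png"); E=d["extrinsics"]; print(n,-E[:3,:3].T@E[:3,3],d["fx"]); print(E[:3,:3].round(2))
    cv2.imwrite(f"pics/{n}0b.png",cv2.resize(d["color"],(800,600),interpolation=cv2.INTER_CUBIC))
o=ctrl.get_obs();print(o["t"],o["tool_pos"],o["tool_rot"],o["opening"])
E
```

```text
top [0.31161245 0.02727458 1.0925974 ] 441.64863199026604
[[ 0.01 -1.   -0.  ]
 [-0.98 -0.01 -0.2 ]
 [ 0.2   0.   -0.98]]
scene [-0.10747319 -0.41282666  0.99240854] 539.6377520425971
[[ 0.58 -0.82 -0.01]
 [-0.63 -0.44 -0.64]
 [ 0.52  0.38 -0.76]]
0.1 [0.26635782 0.56477889 0.23017182] [-6.86672061e-01 -3.06496424e+00  2.80340399e-03] 0.08548708610645549
```

View pics/top0b.png

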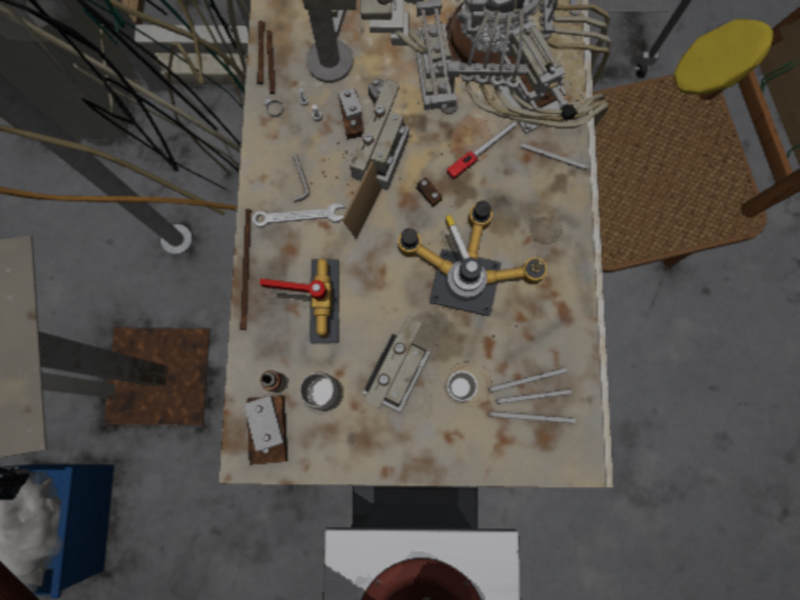

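View pics/scene0b.png

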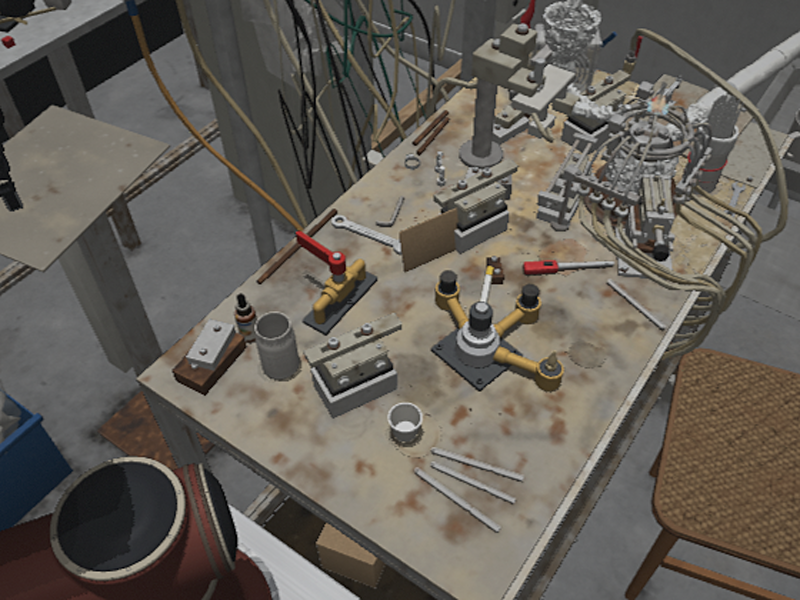

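The nozzle is on the right-hand outlet (top picture 535,268), with stoppers at (408,238) and (482,211). The arm's tip is at (450,220), the tap is at (320,290) and its lever points left. I'll enlarge crops to measure these.

Run:
```python
from h import *
im=cv2.imread("pics/top0.png")
c=im[135:245,165:395]   # crop origin (165,135)
cv2.imwrite("pics/c1.png",cv2.resize(c,None,fx=3.478,fy=3.478,interpolation=cv2.INTER_CUBIC))
im=cv2.imread("pics/scene0.png")
c=im[155:285,205:405]
cv2.imwrite("pics/c2.png",cv2.resize(c,None,fx=4,fy=4,interpolation=cv2.INTER_CUBIC))
```

```text
(no output)
```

View pics/c1.png

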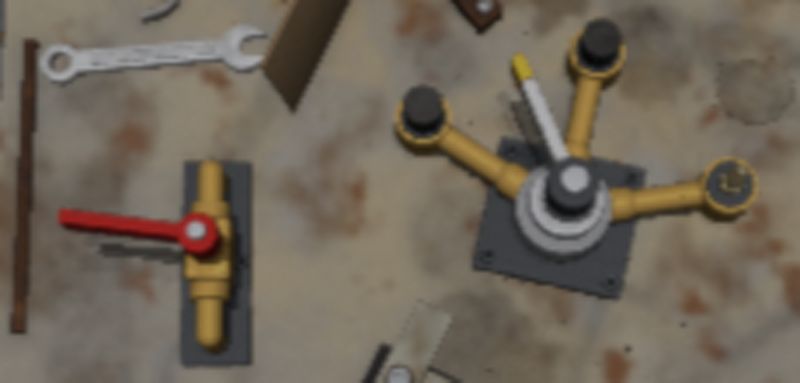

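View pics/c2.png

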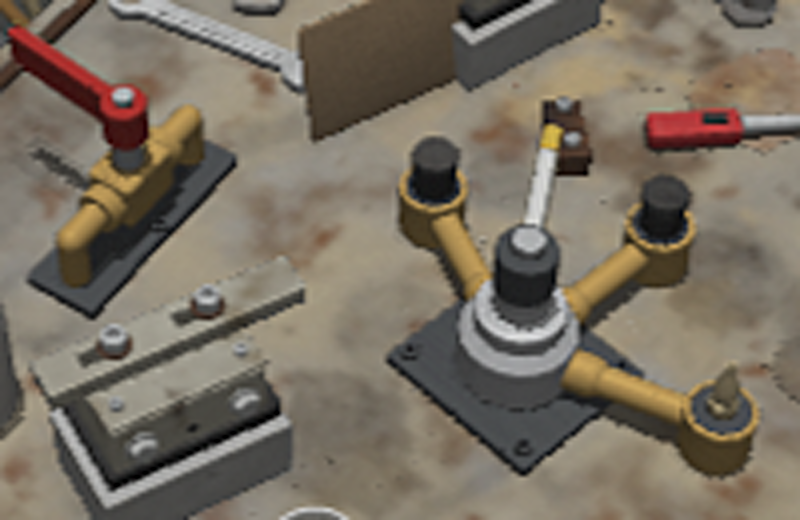

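The top crop shows the cap at (574,179), the yellow tip at (517,60), the stopper tops at (423,106) and (601,40), and the nozzle outlet at (730,186). The lever hub is at (197,230), the lever end at (62,216), and the pipe runs from (210,163) to (208,345). The scene crop agrees with this.

Run:
```python
from h import *
f=3.478
P=lambda u,v,z:ray("top",(u+.5)/f+164.5,(v+.5)/f+134.5,z)
S=lambda u,v,z:ray("scene",(u+.5)/4+204.5,(v+.5)/4+154.5,z)
pts={"cap":(574,179,.117),"tip":(517,58,.106),"plugL":(423,106,.063),"plugM":(601,38,.063),"noz":(730,186,.035),"lhub":(197,230,.112),"ltip":(61,216,.106),"pipeF":(210,163,.045),"pipeN":(208,345,.045)}
r={k:P(*v) for k,v in pts.items()}
for k in r: print(k,r[k].round(4))
for k,v in {"cap":(528,241,.117),"plugL":(436,150,.063),"plugM":(666,189,.063),"lhub":(124,97,.112),"noz":(720,402,.035)}.items(): print("S",k,S(*v).round(4))
c=r["cap"]
for k in("tip","plugL","plugM","noz"):
    d=r[k]-c; print(k,np.degrees(np.arctan2(d[1],d[0])),np.hypot(*d[:2]))
d=r["ltip"]-r["lhub"];print(np.degrees(np.arctan2(d[1],d[0])),np.hypot(*d[:2]))
for n,u,v in(("cup",320,392),("bottle",272,380)): print(n,ray("top",u*.7,v*.7,.1))
for u,v in((362,392),(412,322),(430,352),(395,412)): print("clamp",ray("top",u*.7,v*.7,.12))
from scipy.spatial.transform import Rotation as R
print(R.from_rotvec(ctrl.get_obs()["tool_rot"]).as_matrix().round(3))
```

```text
cap [ 0.5707 -0.0739  0.117 ]
tip [ 0.6575 -0.0375  0.106 ]
plugL [0.6367 0.0255 0.063 ]
plugM [ 0.6879 -0.0996  0.063 ]
noz [ 0.5884 -0.1931  0.035 ]
lhub [0.5352 0.1728 0.112 ]
ltip [0.5452 0.2638 0.106 ]
pipeF [0.599  0.1754 0.045 ]
pipeN [0.4693 0.1721 0.045 ]
S cap [ 0.5657 -0.078   0.117 ]
S plugL [0.6363 0.0232 0.063 ]
S plugM [ 0.6862 -0.102   0.063 ]
S lhub [0.5304 0.1678 0.112 ]
S noz [ 0.5899 -0.1928  0.035 ]
tip 22.74017077023918 0.09408851310730106
plugL 56.39749973642713 0.11929097073858276
plugM -12.385745492934332 0.12000716252727778
noz -81.55724376396459 0.12053511959677381
83.73887129291839 0.0915547585085973
cup [0.36963763 0.16220973 0.1       ]
bottle [0.38756372 0.23809617 0.1       ]
clamp [0.369085   0.09525457 0.12      ]
clamp [0.47838977 0.01962261 0.12      ]
clamp [ 0.4315416 -0.0086139  0.12     ]
clamp [0.33941139 0.04439242 0.12      ]
[[-0.904  0.427 -0.001]
 [ 0.427  0.904 -0.002]
 [ 0.    -0.002 -1.   ]]
```

play_rows(series=[[0,[0,0,0],[0,0,-1]],[0,[0,0,0],[0,0,-1]],[0,[0,0,0],[0,0,-1]],[0,[0,0,0],[0,0,-1]],[0,[0,0,0],[0,0,-1]],[0,[0,0,0],[0,0,-1]],[0,[0,0,0],[0,0,0]]])

```text
t: 0.98
tool_pos: [0.2665, 0.565, 0.2307]
tool_rot: [0.617, -3.08, 0.001]
contact_force: [0.5, -1.0, -0.2]
opening: -0.0001
grip_force: 0.0
```

play_rows(series=[[0,[-0.13,-0.83,0],[0,0,0]],[0,[-0.13,-0.83,0],[0,0,0]],[0,[-0.13,-0.83,0],[0,0,0]],[0,[-0.13,-0.83,0],[0,0,0]],[0,[-0.13,-0.83,0],[0,0,0]],[0,[-0.13,-0.83,0],[0,0,0]],[0,[-0.13,-0.83,0],[0,0,0]],[0,[-0.13,-0.83,0],[0,0,0]]])

```text
t: 1.98
tool_pos: [0.4434, 0.2779, 0.2311]
tool_rot: [0.615, -3.081, 0.0]
contact_force: [1.1, 0.5, -0.7]
opening: -0.0003
grip_force: 0.0
```

play_rows(series=[[0,[-0.13,-0.83,0],[0,0,0]],[0,[-0.13,-0.83,0],[0,0,0]],[0,[-0.13,-0.83,0],[0,0,0]],[0,[-0.13,-0.83,0],[0,0,0]],[0,[-0.13,-0.83,0],[0,0,0]],[0,[-0.13,-0.83,0],[0,0,0]],[0,[-0.13,-0.83,0],[0,0,0]],[0,[0,0,0],[0,0,0]]])

```text
t: 2.98
tool_pos: [0.5979, 0.0266, 0.2308]
tool_rot: [0.611, -3.081, 0.0]
contact_force: [0.4, -0.1, -0.5]
opening: -0.0002
grip_force: 0.0
```

```bash
cat > st.py <<'E'
from h import *
from scipy.spatial.transform import Rotation as R
o=ctrl.get_obs(); M=R.from_rotvec(o["tool_rot"]).as_matrix()
P=np.array([.5695,-.0755]); d=o["tool_pos"][:2]-P
print(o["t"],o["tool_pos"].round(4),"yaw y",np.degrees(np.arctan2(M[1,1],M[0,1])).round(2),"z",M[:,2].round(3),"F",o["contact_force"].round(1),"op",o["opening"].round(4), "q",o["q"].round(2))
def to(x,y,z): print("tool shares", (M.T@(np.array([x,y,z])-o["tool_pos"])/.05).round(2))
E
python3 - <<'E'
from st import *
to(.6164,-.0067,.087)
shot("top","pics/t1.png"); im=cv2.imread("pics/t1.png")[95:305,245:425]
cv2.imwrite("pics/t1c.png",cv2.resize(im,None,fx=2.8,fy=2.8,interpolation=cv2.INTER_CUBIC))
E
```

```text
Traceback (most recent call last):
  File "st.py", line 5, in <module>
    print(o["t"],o["tool_pos"].round(4),"yaw y",np.degrees(np.arctan2(M[1,1],M[0,1])).round(2),"z",M[:,2].round(3),"F",o["contact_force"].round(1),"op",o["opening"].round(4), "q",o["q"].round(2))
                                                                                                                                                        ^^^^^^^^^^^^^^^^^^
AttributeError: 'float' object has no attribute 'round'
```

```bash
sed -i 's/"op",o\["opening"\].round(4), //' st.py
python3 - <<'E'
from st import *
to(.6164,-.0067,.087)
E
```

```text
2.975 [0.5979 0.0266 0.2308] yaw y 112.42 z [-0.001 -0.    -1.   ] F [ 0.4 -0.1 -0.5] q [-0.08 -0.01  1.68 -0.    1.47 -2.04]
tool shares [-0.09 -0.76  2.88]
```

play_rows(series=[[0,[-0.09,-0.76,0],[0,0,0]],[0,[0,0,0.9],[0,0,0]],[0,[0,0,0.9],[0,0,0]],[0,[0,0,0.6],[0,0,0]],[0,[0,0,0.48],[0,0,0]],[0,[0,0,0],[0,0,0]]])

```text
t: 3.72
tool_pos: [0.6136, -0.0032, 0.0845]
tool_rot: [0.618, -3.075, -0.003]
contact_force: [0.0, -0.1, -0.5]
opening: -0.0001
grip_force: 0.0
```

Run:
```python
from st import *
shot("top","pics/t1.png"); im=cv2.imread("pics/t1.png")[95:265,245:425]
cv2.imwrite("pics/t1c.png",cv2.resize(im,None,fx=3.5,fy=3.5,interpolation=cv2.INTER_CUBIC))
# arc step in tool frame for 8 deg clockwise about pivot
p=o["tool_pos"][:2]; a=np.radians(-8); Rz=np.array([[np.cos(a),-np.sin(a)],[np.sin(a),np.cos(a)]])
q=P+Rz@(p-P); print((M[:2,:2].T@(q-p)/.05).round(3))
# contact posture: y lateral 20mm
a=np.radians(22.4);e=np.array([np.cos(a),np.sin(a)]);n=np.array([-e[1],e[0]]);d=p-P;print("r,lat",d@e,d@n)
```

```text
3.725 [ 0.6136 -0.0032  0.0845] yaw y 112.72 z [-0.006  0.001 -1.   ] F [ 0.  -0.1 -0.5] q [-0.13  0.16  1.75  0.    1.23 -2.09]
[-0.125 -0.201]
r,lat 0.06834610223013113 0.04999550680203436
```

View pics/t1c.png

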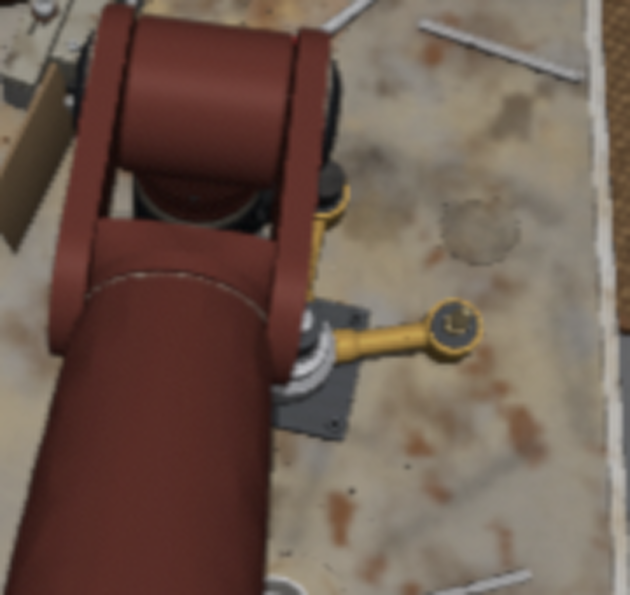

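The robot arm hides the tip, but the nozzle outlet at (455,325) is visible and nothing has been disturbed. Next I bring the finger to contact, then sweep it along an arc.

play_rows(series=[[0,[0,-0.2,0],[0,0,0]],[0,[0,-0.2,0],[0,0,0]],[0,[0,-0.2,0],[0,0,0]],[0,[-0.04,-0.19,0],[0,0,1]],[0,[-0.04,-0.19,0],[0,0,1]],[0,[-0.04,-0.19,0],[0,0,1]],[0,[-0.04,-0.19,0],[0,0,1]],[0,[0,0,0],[0,0,0]]])

```text
t: 4.78
tool_pos: [0.6428, -0.0685, 0.0876]
tool_rot: [0.253, 3.131, -0.0]
contact_force: [-0.4, -0.2, 0.6]
opening: -0.0
grip_force: 0.0
```

Run:
```python
from st import *
a=np.arctan2(-M[0,1],M[1,1]);a=np.arctan2(M[1,1],M[0,1])-np.pi/2;e=np.array([np.cos(a),np.sin(a)]);n=np.array([-e[1],e[0]]);d=o["tool_pos"][:2]-P;print("r,lat",d@e,d@n)
shot("scene","pics/s1.png"); im=cv2.imread("pics/s1.png")[105:305,205:465]
cv2.imwrite("pics/s1c.png",cv2.resize(im,None,fx=3,fy=3,interpolation=cv2.INTER_CUBIC))
```

```text
4.775 [ 0.6428 -0.0685  0.0876] yaw y 80.77 z [ 0.001 -0.    -1.   ] F [-0.4 -0.2  0.6] q [-0.22  0.23  1.67 -0.    1.24 -1.63]
r,lat 0.07126699302338445 0.018631438635145915
```

View pics/s1c.png

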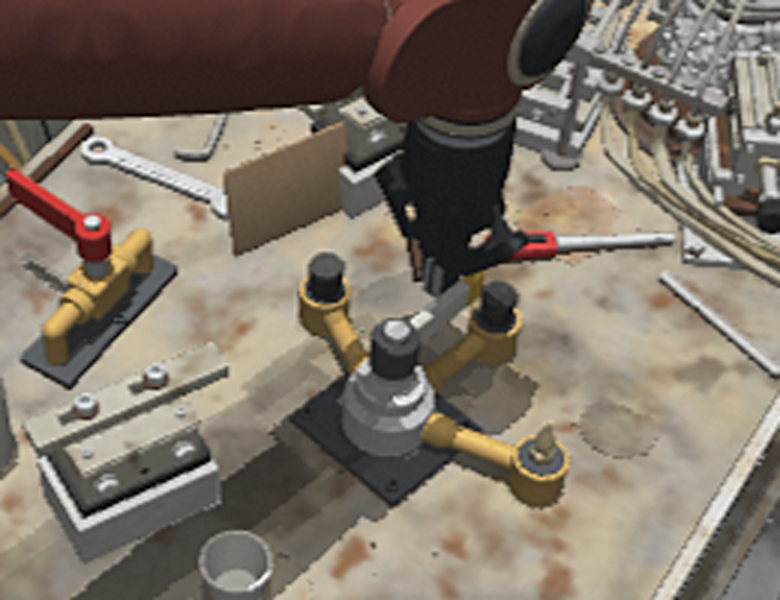

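The arm has turned along with the finger: its yellow tip is at (475,285), just short of the middle stopper. I'll continue the sweep.

play_rows(series=[[0,[-0.04,-0.19,0],[0,0,1]],[0,[-0.04,-0.19,0],[0,0,1]],[0,[-0.04,-0.19,0],[0,0,1]],[0,[-0.04,-0.19,0],[0,0,1]],[0,[-0.04,-0.19,0],[0,0,1]],[0,[-0.04,-0.19,0],[0,0,1]],[0,[-0.04,-0.19,0],[0,0,1]],[0,[0,0,0],[0,0,0]]])

```text
t: 5.82
tool_pos: [0.6186, -0.1288, 0.0876]
tool_rot: [1.69, 2.647, -0.0]
contact_force: [0.3, 0.9, -0.4]
opening: -0.0001
grip_force: 0.0
```

Run:
```python
from st import *
a=np.arctan2(M[1,1],M[0,1])-np.pi/2;e=np.array([np.cos(a),np.sin(a)]);n=np.array([-e[1],e[0]]);d=o["tool_pos"][:2]-P;print("r,lat",d@e,d@n)
A=shot("scene","pics/s2.png")["color"][155:285,265:425]; B=shot("top","pics/t2.png")["color"][150:250,290:400]
cv2.imwrite("pics/s2c.png",np.vstack([cv2.resize(A,(400,325),interpolation=cv2.INTER_CUBIC)])) 
h=lambda x:cv2.resize(x,(int(x.shape[1]*560/x.shape[0])*5//8,350),interpolation=cv2.INTER_CUBIC)
cv2.imwrite("pics/c3.png",np.hstack([h(A),h(B)])); print(h(A).shape,h(B).shape)
```

```text
5.825 [ 0.6186 -0.1288  0.0876] yaw y 24.89 z [ 0. -0. -1.] F [ 0.3  0.9 -0.4] q [-0.32  0.19  1.71 -0.    1.24 -0.76]
r,lat 0.06902241069453666 0.02213551820891622
(350, 430, 3) (350, 385, 3)
```

View pics/c3.png

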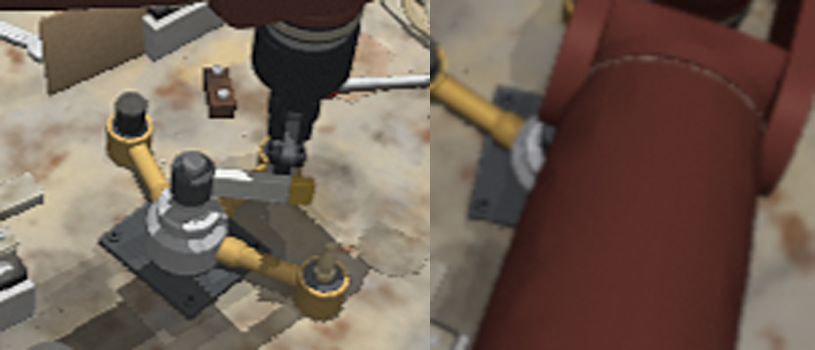

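In the scene crop the yellow end face is centred near (303,190) and the nozzle is at (326,270).

Run:
```python
from h import *
f=2.692
# project predicted end for several angles into crop
P=np.array([.5695,-.0755])
for a in range(-56,-84,-4):
    r=np.radians(a); 
    for z in(.106,.080):
        u,v=proj("scene",[P[0]+.098*np.cos(r),P[1]+.098*np.sin(r),z]); print(a,z,round((u-265)*f),round((v-155)*f),end="  ")
    print()
```

```text
-56 0.106 315 167  -56 0.08 310 188  
-60 0.106 315 174  -60 0.08 311 194  
-64 0.106 315 180  -64 0.08 311 201  
-68 0.106 315 187  -68 0.08 310 208  
-72 0.106 314 193  -72 0.08 309 214  
-76 0.106 312 200  -76 0.08 307 220  
-80 0.106 309 206  -80 0.08 305 227
```

play_rows(series=[[0,[-0.04,-0.19,0],[0,0,1]],[0,[-0.04,-0.19,0],[0,0,1]],[0,[0,0,0],[0,0,0]],[0,[0,0.4,0],[0,0,0]],[0,[0,0.4,0],[0,0,0]],[0,[0,0,-1],[0,0,0]],[0,[0,0,-1],[0,0,0]],[0,[0,0,-0.6],[0,0,0]]])

```text
t: 6.92
tool_pos: [0.643, -0.1325, 0.2207]
tool_rot: [2.038, 2.387, 0.002]
contact_force: [-0.1, 0.3, 0.2]
opening: 0.0003
grip_force: 0.0
```

play_rows(series=[[0,[0,1,0],[0,0,0]],[0,[0,1,0],[0,0,0]],[0,[0,1,0],[0,0,0]],[0,[0,1,0],[0,0,0]],[0,[-1,0,0],[0,0,0]],[0,[-1,0,0],[0,0,0]],[0,[-1,0,0],[0,0,0]],[0,[-1,0,0],[0,0,0]]])

```text
t: 7.92
tool_pos: [0.8702, -0.3007, 0.2166]
tool_rot: [-2.039, -2.388, 0.001]
contact_force: [0.4, -0.1, 1.0]
opening: -0.0001
grip_force: 0.0
```

Run:
```python
from st import *
A=shot("scene","pics/s3.png")["color"][155:285,265:425]; B=shot("top","pics/t3.png")["color"][150:230,290:390]
h=lambda x,s:cv2.resize(x,None,fx=s,fy=s,interpolation=cv2.INTER_CUBIC)
a=h(A,2);b=h(B,4); a=cv2.copyMakeBorder(a,0,b.shape[0]-a.shape[0],0,0,0)
cv2.imwrite("pics/c4.png",np.hstack([a,b])); print(a.shape,b.shape)
```

```text
7.925 [ 0.8702 -0.3007  0.2166] yaw y 9.01 z [-0.001  0.001 -1.   ] F [ 0.4 -0.1  1. ] q [-0.41  0.79  0.7   0.    1.66 -0.57]
(320, 320, 3) (320, 400, 3)
```

View pics/c4.png

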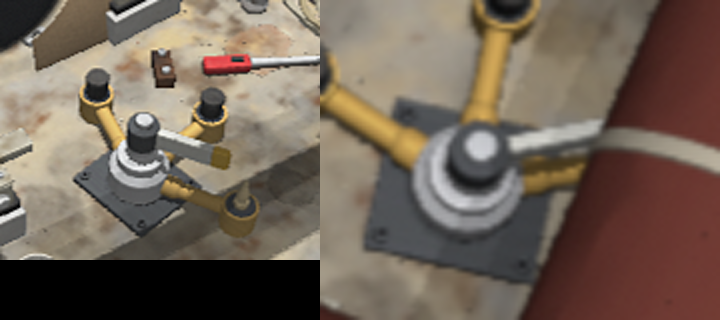

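Run:
```python
from h import *
P=np.array([.5695,-.0755])
for a in range(-66,-86,-3):
    r=np.radians(a); e=np.array([np.cos(r),np.sin(r)]); s=str(a)
    for z in(.106,.080):
        u,v=proj("scene",[*(P+.098*e),z]); s+=f"  S{(u-265)*2:.0f},{(v-155)*2:.0f}"
    for d in(.02,.08):
        u,v=proj("top",[*(P+d*e),.106]); s+=f"  T{(u-290)*4+320:.0f},{(v-150)*4:.0f}"
    print(s)
im=cv2.imread("pics/t3.png")
g=im[150:230,290:390].astype(int)
for c in (52,56,60,64):print(c, [int(x) for x in g[24:44,c].mean(1)])
```

```text
-66  S234,136  S231,152  T511,138  T605,98
-69  S234,140  S230,155  T512,140  T608,105
-72  S233,144  S230,159  T513,141  T611,111
-75  S232,147  S229,163  T513,143  T613,118
-78  S231,151  S227,166  T514,145  T615,125
-81  S229,154  S226,170  T514,146  T616,132
-84  S227,158  S224,173  T514,148  T617,139
52 [131, 130, 129, 128, 130, 129, 123, 96, 95, 176, 198, 200, 170, 101, 70, 77, 66, 55, 55, 67]
56 [127, 127, 127, 129, 130, 131, 131, 136, 171, 194, 202, 194, 121, 73, 65, 69, 56, 52, 59, 90]
60 [132, 129, 127, 122, 121, 122, 123, 134, 171, 181, 179, 129, 81, 73, 88, 63, 52, 55, 69, 101]
64 [115, 117, 118, 120, 120, 121, 129, 172, 181, 180, 151, 92, 73, 107, 88, 60, 57, 84, 96, 89]
```

play_rows(series=[[0,[0.86,-0.2,0],[0,0,0]],[0,[0.86,-0.2,0],[0,0,0]],[0,[0.86,-0.2,0],[0,0,0]],[0,[0.86,-0.2,0],[0,0,0]],[0,[0.86,-0.2,0],[0,0,0]],[0,[0.86,-0.2,0],[0,0,0]],[0,[0.86,-0.2,0],[0,0,0]],[0,[0.86,-0.2,0],[0,0,0]]])

```text
t: 9.02
tool_pos: [0.7374, 0.0305, 0.2171]
tool_rot: [-2.04, -2.388, 0.0]
contact_force: [-0.1, 0.2, -0.1]
opening: 0.0001
grip_force: 0.0
```

play_rows(series=[[0,[0.86,-0.2,0],[0,0,0]],[0,[0.86,-0.2,0],[0,0,0]],[0,[0.86,-0.2,0],[0,0,0]],[0,[0.86,-0.2,0],[0,0,0]],[0,[0.86,-0.2,0],[0,0,0]],[0,[0.86,-0.2,0],[0,0,0]],[0,[0.86,-0.2,0],[0,0,0]],[0,[0.86,-0.2,0],[0,0,0]]])

```text
t: 10.02
tool_pos: [0.6055, 0.3578, 0.2171]
tool_rot: [-2.04, -2.388, 0.001]
contact_force: [0.3, 0.6, -0.4]
opening: -0.0001
grip_force: 0.0
```

Run:
```python
from st import *
B=shot("top","pics/t4.png")["color"][145:220,305:395]
cv2.imwrite("pics/c5.png",cv2.resize(B,None,fx=8,fy=8,interpolation=cv2.INTER_CUBIC))
```

```text
10.025 [0.6055 0.3578 0.2171] yaw y 9.0 z [-0.001 -0.    -1.   ] F [ 0.3  0.6 -0.4] q [0.43 0.24 1.43 0.   1.47 0.27]
```

View pics/c5.png

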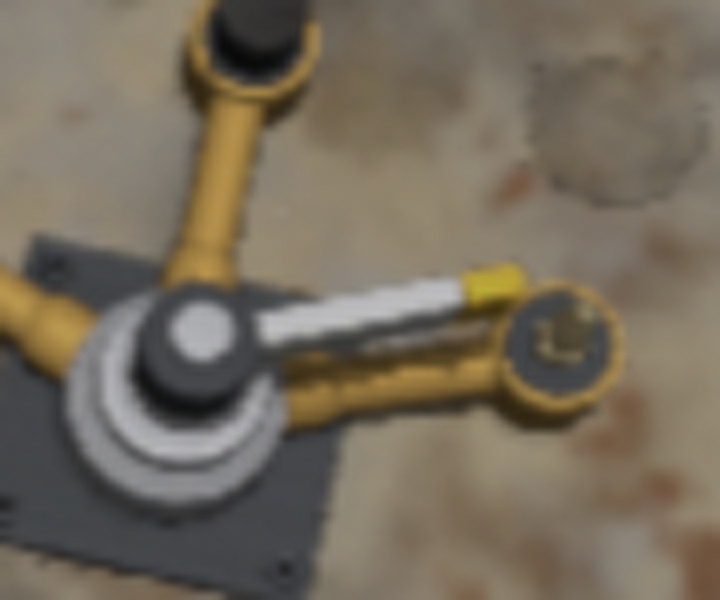

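The arm runs from (265,326) to the yellow end at (522,281), and the nozzle outlet is centred at (561,347).

Run:
```python
from h import *
R=lambda u,v,z: ray("top",(u+.5)/8+304.5,(v+.5)/8+144.5,z)
ang=lambda d:(np.degrees(np.arctan2(d[1],d[0])).round(1),np.hypot(*d[:2]).round(4))
a=R(265,326,.106);b=R(522,281,.106);c=R(203,330,.117);n=R(561,347,.035);m=R(565,338,.055)
pp=R(305,402,.03);pq=R(500,366,.03)
print(a,b,c,n,m); print("arm",ang(b-a),"cap-tip",ang(b-c),"cap-outlet",ang(n-c),"noz",ang(m-c),"pipe",ang(pq-pp))
# white/yellow/ centerline fit
im=cv2.imread("pics/t4.png").astype(int); Y=(im[:,:,2]>150)&(im[:,:,1]>130)&(im[:,:,0]<110)
v,u=np.where(Y[175:185,360:372]); print("yellow",u.mean()+360,v.mean()+175,len(u))
```

```text
[ 0.57568047 -0.09348272  0.106     ] [ 0.58983183 -0.16798336  0.106     ] [ 0.57138946 -0.07444241  0.117     ] [ 0.5888558  -0.19347147  0.035     ] [ 0.5864398 -0.1905961  0.055    ]
arm (np.float64(-79.2), np.float64(0.0758)) cap-tip (np.float64(-78.8), np.float64(0.0953)) cap-outlet (np.float64(-81.7), np.float64(0.1203)) noz (np.float64(-82.6), np.float64(0.1171)) pipe (np.float64(-78.8), np.float64(0.0618))
yellow 366.2758620689655 179.72413793103448 29
```

The arm is at about -79° and the nozzle at about -81.5°, so I'll go back for a 2.3° nudge.

Run:
```python
from st import *
def rot(a):a=np.radians(a);return np.array([[np.cos(a),-np.sin(a)],[np.sin(a),np.cos(a)]])
last=P+rot(-16)@(np.array([.6186,-.1288])-P)
tgt=P+rot(-18.4)@(np.array([.6186,-.1288])-P)
y=M[:2,1]; pre=tgt+.035*y
print(last,tgt,pre)
to(*pre,.2171); to(*pre,.0875); to(*tgt,.0875)
```

```text
10.075 [0.603  0.3628 0.2171] yaw y 9.25 z [-0.003  0.004 -1.   ] F [-1.4  2.4  0.7] q [0.43 0.24 1.43 0.   1.47 0.27]
[ 0.60200648 -0.14026904] [ 0.59926572 -0.14157346] [ 0.63381041 -0.13594681]
tool shares [-9.94 -0.99 -0.04]
tool shares [-9.95 -0.99  2.55]
tool shares [-9.95 -1.69  2.56]
```

play_rows(series=[[0,[-0.99,-0.1,0],[0,0,0]],[0,[-0.99,-0.1,0],[0,0,0]],[0,[-0.99,-0.1,0],[0,0,0]],[0,[-0.99,-0.1,0],[0,0,0]],[0,[-0.99,-0.1,0],[0,0,0]],[0,[-0.99,-0.1,0],[0,0,0]],[0,[-0.99,-0.1,0],[0,0,0]],[0,[-0.99,-0.1,0],[0,0,0]]])

```text
t: 11.08
tool_pos: [0.6274, -0.0425, 0.2173]
tool_rot: [-2.04, -2.388, -0.0]
contact_force: [1.0, 0.3, 0.1]
opening: 0.0005
grip_force: 0.0
```

play_rows(series=[[0,[-0.99,-0.1,0],[0,0,0]],[0,[-0.99,-0.1,0],[0,0,0]],[0,[0,0,0],[0,0,0]],[0,[0,0,0],[0,0,0]]])

```text
t: 11.58
tool_pos: [0.6329, -0.1402, 0.2171]
tool_rot: [-2.043, -2.386, -0.0]
contact_force: [-0.2, 0.5, 0.4]
opening: -0.0001
grip_force: 0.0
```

Run:
```python
from st import *
to(.6338,-.1359,.0875); to(.5993,-.1416,.0875)
```

```text
11.575 [ 0.6329 -0.1402  0.2171] yaw y 8.86 z [-0.001  0.001 -1.   ] F [-0.2  0.5  0.4] q [-0.33  0.12  1.57  0.    1.46 -0.49]
tool shares [0.08 0.03 2.59]
tool shares [ 0.07 -0.67  2.59]
```

play_rows(series=[[0,[0.07,0,0.9],[0,0,0]],[0,[0,0,0.9],[0,0,0]],[0,[0,0,0.5],[0,0,0]],[0,[0,0,0.29],[0,0,0]],[0,[0,-0.25,0],[0,0,0]],[0,[0,-0.25,0],[0,0,0]],[0,[0,-0.1,0],[0,0,0]],[0,[0,-0.07,0],[0,0,0]]])

```text
t: 12.58
tool_pos: [0.6002, -0.1433, 0.0894]
tool_rot: [2.044, 2.381, 0.003]
contact_force: [3.2, 0.1, 1.2]
opening: -0.0001
grip_force: 1.1
```

play_rows(series=[[0,[0,0,0],[0,0,0]],[0,[0,0,0],[0,0,0]]])

```text
t: 12.82
tool_pos: [0.5999, -0.143, 0.0883]
tool_rot: [2.045, 2.384, 0.001]
contact_force: [2.5, -0.5, 1.2]
opening: 0.0002
grip_force: 0.8
```

play_rows(series=[[0,[0,0.4,0],[0,0,0]],[0,[0,0.4,0],[0,0,0]],[0,[0,0,-1],[0,0,0]],[0,[0,0,-1],[0,0,0]],[0,[0,0,-0.6],[0,0,0]],[0,[0.9,0,0],[0,0,0]],[0,[0.9,0,0],[0,0,0]],[0,[0.9,0,0],[0,0,0]]])

```text
t: 13.82
tool_pos: [0.6177, -0.0021, 0.2173]
tool_rot: [-2.045, -2.383, 0.001]
contact_force: [0.4, -0.5, 0.1]
opening: -0.0002
grip_force: 0.0
```

play_rows(series=[[0,[0.9,0,0],[0,0,0]],[0,[0.9,0,0],[0,0,0]],[0,[0.9,0,0],[0,0,0]],[0,[0.9,0,0],[0,0,0]],[0,[0.9,0,0],[0,0,0]],[0,[0.9,0,0],[0,0,0]],[0,[0.9,0,0],[0,0,0]],[0,[0,0,0],[0,0,0]]])

```text
t: 14.82
tool_pos: [0.5693, 0.3105, 0.217]
tool_rot: [-2.04, -2.388, 0.002]
contact_force: [0.8, -0.3, -0.0]
opening: 0.0001
grip_force: 0.0
```

Run:
```python
from st import *
B=shot("top","pics/t5.png")["color"][145:220,305:395]
cv2.imwrite("pics/c6.png",cv2.resize(B,None,fx=8,fy=8,interpolation=cv2.INTER_CUBIC))
```

```text
14.825 [0.5693 0.3105 0.217 ] yaw y 8.98 z [-0.002 -0.    -1.   ] F [ 0.8 -0.3 -0. ] q [0.38 0.12 1.57 0.   1.46 0.23]
```

View pics/c6.png

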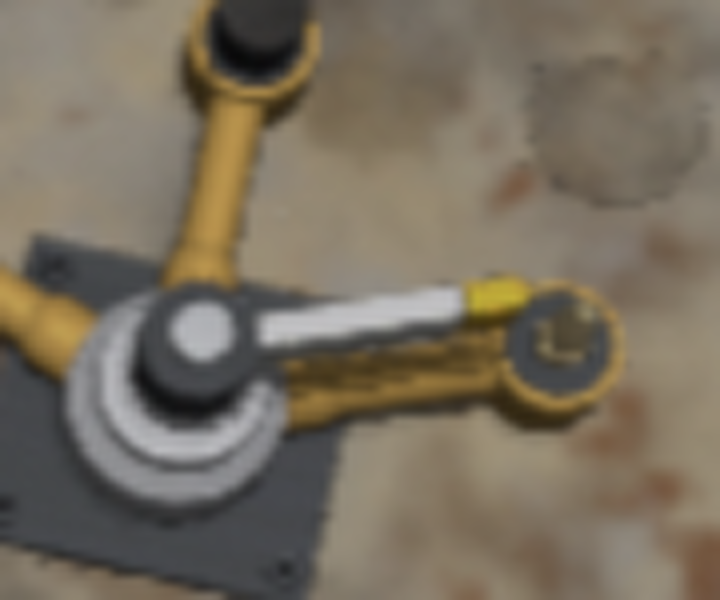

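The tip is now at (526,292), about 2.1° further round. That puts the arm at about -81.3°, pointing straight at the nozzle, which has not moved. Next is the tap.

play_rows(series=[[0,[0,0,0],[0,0,0.94]],[0,[0,0,0],[0,0,0.94]],[0,[-0.75,-0.76,0],[0,0,0]],[0,[-0.76,-0.77,0],[0,0,0]],[0,[0,0,0],[0,0,0]],[0,[0,0,0],[0,0,0]]])

```text
t: 15.62
tool_pos: [0.4867, 0.2406, 0.2182]
tool_rot: [2.341, 2.094, 0.001]
contact_force: [0.1, -0.0, -0.4]
opening: 0.0003
grip_force: 0.0
```

play_rows(series=[[0,[0,0,0.8],[0,0,0]],[0,[0,0,0.8],[0,0,0]],[0,[0,0,0.6],[0,0,0]],[0,[0,0,0.38],[0,0,0]],[0,[0,0,0],[0,0,0]]])

```text
t: 16.25
tool_pos: [0.486, 0.2412, 0.0875]
tool_rot: [-2.339, -2.095, 0.004]
contact_force: [-1.1, 0.8, 0.1]
opening: -0.0002
grip_force: 0.0
```

Run:
```python
from st import *
P=np.array([.533,.170]); e=M[:2,0]; n=-M[:2,1]; d=o["tool_pos"][:2]-P; print("r,lat",d@e,d@n)
```

```text
16.25 [0.486  0.2412 0.0875] yaw y -6.3 z [-0.003 -0.001 -1.   ] F [-1.1  0.8  0.1] q [ 0.32 -0.01  1.92 -0.    1.23  0.43]
r,lat 0.0656134653848438 0.05452453464306949
```

play_rows(series=[[0,[0,0.25,0],[0,0,0]],[0,[0,0.25,0],[0,0,0]],[0,[0,0.2,0],[0,0,0]],[0,[0.04,0.19,0],[0,0,1]],[0,[0.04,0.19,0],[0,0,1]],[0,[0.04,0.19,0],[0,0,1]],[0,[0.04,0.19,0],[0,0,1]],[0,[0.04,0.19,0],[0,0,1]]])

```text
t: 17.25
tool_pos: [0.5677, 0.2292, 0.089]
tool_rot: [-2.917, -1.162, 0.003]
contact_force: [-4.6, 1.0, 1.4]
opening: 0.0001
grip_force: 1.8
```

play_rows(series=[[0,[0.04,0.19,0],[0,0,1]],[0,[0.04,0.19,0],[0,0,1]],[0,[0.04,0.19,0],[0,0,1]],[0,[0.04,0.19,0],[0,0,1]],[0,[0,0,0],[0,0,0]]])

```text
t: 17.88
tool_pos: [0.5948, 0.2009, 0.0888]
tool_rot: [-3.125, -0.322, -0.0]
contact_force: [-0.3, 0.4, 0.7]
opening: -0.0
grip_force: 0.2
```

Run:
```python
from st import *
P=np.array([.533,.170]); e=M[:2,0]; n=-M[:2,1]; d=o["tool_pos"][:2]-P; print("r,lat",d@e,d@n)
```

```text
17.875 [0.5948 0.2009 0.0888] yaw y -78.25 z [-0.  0. -1.] F [-0.3  0.4  0.7] q [0.21 0.18 1.72 0.   1.24 1.57]
r,lat 0.06677879538166885 0.017639264664959686
```

Lever is at roughly 12°. I'll push to the stop in small steps and watch the force.

play_rows(series=[[0,[0.04,0.19,0],[0,0,1]],[0,[0,0.06,0],[0,0,0.2]],[0,[0,0.04,0],[0,0,0]],[0,[0,0.04,0],[0,0,0]],[0,[0,0,0],[0,0,0]]])

```text
t: 18.5
tool_pos: [0.5982, 0.1929, 0.0891]
tool_rot: [-3.126, -0.062, -0.003]
contact_force: [0.9, 24.3, -3.9]
opening: -0.0
grip_force: 12.0
```

The reaction is 24 N, so the lever is against its stop. I'll retreat and check.

play_rows(series=[[0,[0,-0.4,0],[0,0,0]],[0,[0,-0.5,0],[0,0,0]],[0,[0,0,-1],[0,0,0]],[0,[0,0,-1],[0,0,0]],[0,[0,-1,-0.6],[0,0,0]],[0,[0,-1,0],[0,0,0]],[0,[0,-1,0],[0,0,0]],[0,[0,0,0],[0,0,0]]])

```text
t: 19.5
tool_pos: [0.5909, 0.3831, 0.2189]
tool_rot: [3.141, 0.067, 0.001]
contact_force: [0.5, -1.0, -0.4]
opening: -0.0005
grip_force: 0.0
```

Run:
```python
from st import *
B=shot("top","pics/t6.png")["color"][130:300,150:395]
cv2.imwrite("pics/c7.png",cv2.resize(B,None,fx=3.2,fy=3.2,interpolation=cv2.INTER_CUBIC))
```

```text
19.5 [0.5909 0.3831 0.2189] yaw y -87.57 z [ 0.001 -0.    -1.   ] F [ 0.5 -1.  -0.4] q [ 0.47  0.24  1.42 -0.    1.47  2.  ]
```

View pics/c7.png

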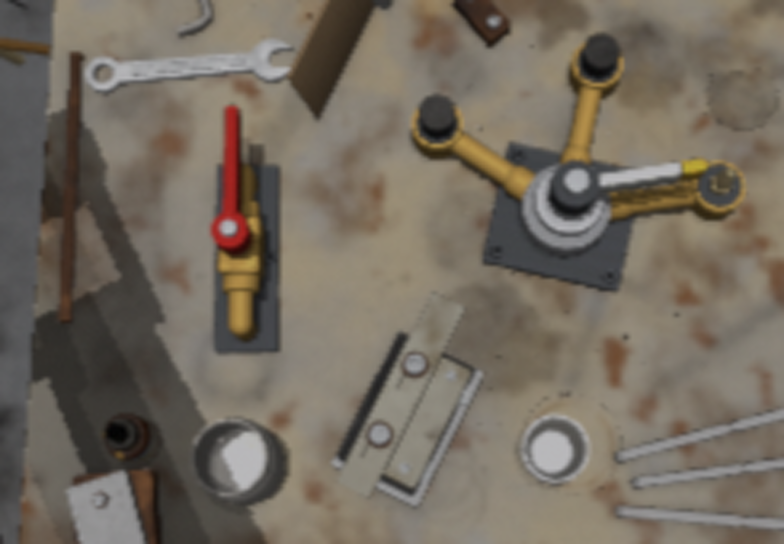

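The red lever, from (230,228) to (232,108), lies along its pipe. The selector arm still points at the nozzle, and the stoppers, cup, bottle and crucible are where they were. I'm handing in.

```bash
python3 -c "
from station import ctrl
print(ctrl.finish_job())"
```

```text
the job is handed in; nothing more can be done
None
```

The job is handed in at about 19.5 s: the selector arm points at the nozzle to within about 1–2° by the camera, the tap lever was then pushed fully open against its stop, and in the last picture the loose things stand where they were.

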